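# Shut down the sanding bench in the right order

## Robot

A 6-joint arm with a two-finger parallel gripper is mounted at the origin on the work surface. World frame = base frame: x ahead of the robot, y to its left, z up, the work surface at z = 0. Lengths are in mm, angles in rad, forces in N, time in s.
With the tool pointing down it reaches from about 375 to 750 mm from the base axis. Payload 9 kg.
Tool frame: the origin (TCP) lies midway between the tips of the shut fingers; the grasp point (between the pads) lies 19 mm behind it (ctrl.grip_depth is the distance from the TCP to the grasp point, in mm); z points along the fingers, y is the line along which they close (so a half turn about z gives the same grasp; the last joint's range is limited). The gripper opens to 85 mm and grips with 20 to 120 N. Pads are 22 mm wide; open, the fingers measure 114 mm over their backs; the gripper's body (76 mm by 85 mm) begins 54 mm behind the grasp point. The pads swing forward as they close: fully open they stand 13 mm farther back than shut.
Start: joints at [1.082, 0.104, 0.097, 1.564, 0, 1.353], TCP at [160.505, 578.165, 231.331] pointing down, gripper open.
Joint ranges: [-2.99, 2.99], [-0.84, 1.86], [-1.1, 1.16], [-1.84, 2.11], [-1.51, 1.56], [-3.14, 3.14]. Speed limits (rad/s): [2.22, 2.22, 2.57, 3.14, 3.14, 3.14].

## Interface

Orientations are given as a rotation vector (axis times angle).
In Python, from bench import ctrl gives the robot as it stands.
- The arm moves only by the tool jog_arm, never from a script. Its argument "deltas" is a list of rows, each a list of 2 entries, a list of its own where there are three numbers: the shift along the tool's x, y, z in mm, then the turn, a rotation vector about the tool's x, y, z in degrees. In form: [[[tx, ty, tz], [wx, wy, wz]], ...]. A call has 1 to 20 rows; each row is the pose to reach, as a shift and turn from the pose commanded when the call began, along the tool's axes at that moment; what a row does not reach only later rows make up. A row lasts 1/8 s, in which the tool goes at most 62.5 mm and 10.7 degrees, less where a joint would pass 70% of its speed; a pose out of reach is approached as far as the arm can. A call with a gripper value outside its range is refused whole. "grip" is the finger opening in mm, from 0 to 85.4, set as the call begins (left out, the last holds). The fingers move at their own pace and stop on an object; "force" is the grip in N (left out, the last holds). Time passes only in rows, so rows that repeat a pose let the fingers close. It gives the time, the measured TCP pose, the force, the opening and the grip force at its end, in the units of the state.
- ctrl.state(): the state, without advancing time (a new reading comes with each control period).
- ctrl.camera(name): name is "scene" or "top" or "wrist"; returns a dict with "img" (384x512x3 uint8, red, green, blue), "intrinsics" (3x3 intrinsics, pixels), "view" (4x4, takes a point from world to camera coordinates); the wrist camera has in their place "tool_from_camera" (4x4, takes a point from camera to tool coordinates, whose origin is the TCP and whose axes are the flange's). Camera axes: x right, y down, z forward; pixel columns grow to the right and rows downward; lengths in mm; the calibration is good to about 2 mm. A picture is of the moment at which its call begins: read the wrist's pose just before it. There is no depth.
- ctrl.finish_job(): hands the job in; it is judged then, once.
The state is a dict: "time_s": time; "qpos": joint angles; "joint_vel": joint speeds; "joint_efforts": joint torques, N m; "ee_pos": TCP position; "eef_rot": TCP orientation; "contact_force": force on the tool from outside, world axes, zero at the start; "torque": the same for the moment, N m; "opening": finger opening in mm; "gripper_force": force on a finger pad.
Only numpy, scipy, OpenCV 4.12 (cv2) and the standard library are available. Lean on these libraries where they do the work, as an engineer would, in place of code of your own. Each camera call takes 0.05 s, during which the arm holds its last target. There are 200 camera calls.

## Task

Shut down the sanding bench in the proper order: first stop the sander by pushing its hinged stop flap down flat on its box, then press the narrow middle rocker on the switch desk over to off to stop the dust extractor, and only then press the wide main rocker over to off; off means that the near end, which now stands proud, goes in and stays in. Leave the lamp's rocker, the narrow one at the other end of the desk from the main, switched on. Only press with the fingertips: pick nothing up, and leave the mug, the jar and the sanding block where they stand.

Things in the scene. Friction and masses are not known exactly. Their poses are not given: they have to be found in the camera images.
- desk: Switch desk: grey sloping box fixed to the bench, 170 mm deep (x), 330 wide (y), 50 high in front, 95 behind: its top rises along own +x by 0.26 rad. Origin: centre of its underside; own x runs away from the operator, y to the left. Three white rockers in a row, pivoting about lines along own y, 105 mm above the bench: wide MAIN at y +105 mm, narrow EXTRACTOR at 0, narrow LAMP at -90 mm.
- main_rocker (a joint): Swing of the wide main rocker (left end of the row): 0 rad = on (far end in, near end proud), 0.28 = off (near end in); all rockers start on. Stiff in its pivot (0.05 N m: 2 to 6 N on the near end) and stays where it is left, so press it all the way until it stops at off.
- extractor_rocker (a joint): Swing of the narrow dust-extractor rocker (middle of the row): 0 rad = on (far end in, near end proud), 0.28 = off (near end in); all rockers start on. Stiff in its pivot (0.05 N m: 2 to 6 N on the near end) and stays where it is left, so press it all the way until it stops at off.
- lamp_rocker (a joint): Swing of the narrow lamp rocker (right end of the row, to be left on): 0 rad = on (far end in, near end proud), 0.28 = off (near end in); all rockers start on. Stiff in its pivot (0.05 N m: 2 to 6 N on the near end) and stays where it is left, so press it all the way until it stops at off.
- main_press (a point): Point to press on the wide main rocker: on its flat upper face, on the mid-line, 22 mm from the pivot towards the near end. The face is 66 mm long (near to far), 58 mm wide. The point moves with the rocker and sinks 6 mm from on to off. The frame around lies lower than the rocker in both positions, so fingertips may overhang its edge.
- extractor_press (a point): Point to press on the narrow middle (extractor) rocker: on its flat upper face, on the mid-line, 22 mm from the pivot towards the near end. The face is 66 mm long (near to far), 28 mm wide. The point moves with the rocker and sinks 6 mm from on to off. The frame around lies lower than the rocker in both positions, so fingertips may overhang its edge.
- lamp_press (a point): Point to press on the lamp's rocker (leave it alone): on its flat upper face, on the mid-line, 22 mm from the pivot towards the near end. The face is 66 mm long (near to far), 28 mm wide. The point moves with the rocker and sinks 6 mm from on to off. The frame around lies lower than the rocker in both positions, so fingertips may overhang its edge.
- switchbox: Sander's safety switch, left or right of the desk: grey box fixed to the bench, 136 mm long (x), 84 wide (y), rim 58 high, a black hinged stop flap on top, two round black buttons in the well under it (start flush, stop proud; neither moves). Origin: centre of its underside; own x runs from its near end to its far end, where the hinge is.
- flap (a joint): Angle of the stop flap: 0 rad = shut, flat on the box's rim (its boss then bears on the stop button); it starts 0.6 to 1.0 rad open and can go to 1.3. The hinge is slightly stiff (0.04 N m): the flap stays where it is left. Pushed down from above it swings shut and stops hard when flat.
- flap_pad (a point): Centre of the round, gently domed grey pad (64 mm wide, 4.5 mm raised) on the outer face of the flap, a black plate 124 mm long, 80 wide, 6 thick. It lies 60 mm from the hinge line along the plate and 8.5 mm out from it square to the plate (height when shut: 68 mm); it moves with the flap. A straight push down here, or up to 15 mm of it towards the hinge, shuts the flap.
- flap_pin (a point): Middle of the flap's hinge pin, fixed on the switchbox near its far end (own x +62 mm), 60 mm above the bench. The hinge line runs along the box's own y; the flap reaches from it towards the near end (own -x) and opens upwards. A push down 45 mm from the pin towards the near end shuts the flap from any start.
- mug: White mug, 80 mm across, 95 mm high, with a handle; stands on the bench in front of (nearer the robot than) the switchbox. Origin: centre of its underside. Bystander.
- jar: Clear closed jar with a steel cap, 64 mm across, 85 mm high; stands on the bench behind the switchbox. Origin: centre of its underside. Bystander.
- block: Cork sanding block, 64 x 117 x 36 mm high; lies on the bench in front of the switch desk. Origin: centre of its underside. Bystander.
Mind the look-alikes: they are no part of the job. Leave any blue or green look-alike of the switchbox alone.

How it is judged (in metres and radians):
On the way, in this order (a step that is already met when the one before it is completed fails the run):
1. the sander's stop flap is shut, flat on its box (value of joint flap below 0.06 rad), for 0.2 s.
2. the extractor's rocker is off (value of joint extractor_rocker above 0.22 rad), for 0.2 s.
3. the main rocker is off (value of joint main_rocker above 0.22 rad), for 0.2 s.
At the end, for the whole second after the job is handed in: The stop flap is shut (within 0.06 rad), the extractor's and the main rocker are off (beyond 0.22 of 0.28 rad), the lamp's rocker is still on (below 0.06 rad), and the mug, jar and sanding block rest within 20 mm of where they stood (value of joint each of flap, lamp_rocker below 0.06 rad and value of joint each of extractor_rocker, main_rocker above 0.22 rad and distance of each of mug, jar, block from where it was at the start of the episode below 0.02 m and linear speed of each of mug, jar, block below 0.02 m/s); the robot touches nothing.
It fails at once if the extractor is switched off while the sander still runs (flap not yet shut) (value of joint extractor_rocker above 0.14 rad and value of joint flap above 0.1 rad).
It fails at once if the main is switched off before the extractor or the sander (value of joint main_rocker above 0.14 rad and (value of joint extractor_rocker below 0.14 rad or value of joint flap above 0.1 rad)).
It fails at once if the lamp's rocker is switched off (value of joint lamp_rocker above 0.14 rad).
It fails at once if the mug, the jar or the sanding block is picked up, pushed away (over 20 mm) or tipped (distance of any of mug, jar, block from where it was at the start of the episode above 0.02 m or angle between any of mug, jar, block's own z axis and vertical above 0.3 rad).
It also fails if it takes over 48 s, if anything falls off the work surface, if the arm or the gripper's body presses on something with over 40 N, if the wrist force passes 120 N, or if a joint passes its speed limit or range.

## Working session

There is one attempt and no reset: what is moved stays moved. The work goes in short steps, Python scripts to look and compute and a tool call to move; the robot and the scene stay as the last step left them, time stands still between calls to the robot, and variables do not carry over. Pictures are saved under pics/ and viewed, at most 10 in all, crops included, and the job is handed in when it is done.

Besides the shell and the picture viewer there is one more tool, called after ">>>" as name(argument=value, ...) on one line, values as JSON. jog_arm: Moves the arm, as the interface text tells. Its arguments: {"type":"object","properties":{"deltas":{"type":"array","items":{"type":"array"}},"grip":{"type":"number"},"force":{"type":"number"}},"required":["deltas"]}

```bash
mkdir -p pics; cat > h.py <<'E'
import numpy as np,cv2
from bench import ctrl
def snap(n,f):
    c=ctrl.camera(n); cv2.imwrite('pics/'+f,c['img'][:,:,::-1]); np.savez('pics/'+f+'.npz',**{k:v for k,v in c.items() if not isinstance(v,str)}); return c
def load(f): return np.load('pics/'+f+'.npz')
def ray(c,px):
    K=np.array(c['intrinsics']);V=np.array(c['view']);R=V[:3,:3];t=V[:3,3]
    d=R.T@np.linalg.solve(K,[px[0],px[1],1]);return -R.T@t,d
def onz(c,px,z):
    o,d=ray(c,px);return o+d*(z-o[2])/d[2]
def tri(c1,p1,c2,p2):
    o1,d1=ray(c1,p1);o2,d2=ray(c2,p2)
    s=np.linalg.lstsq(np.c_[d1,-d2],o2-o1,rcond=None)[0]
    a=o1+d1*s[0];b=o2+d2*s[1];return (a+b)/2,np.linalg.norm(a-b)
def proj(c,p):
    K=np.array(c['intrinsics']);V=np.array(c['view']);q=K@(V[:3,:3]@p+V[:3,3]);return q[:2]/q[2]
E
python3 - <<'E'
from h import *
a=snap('scene','s.png');b=snap('top','t.png')
for n,c in(('s',a),('t',b)): print(n,ray(c,(256,192))[0].round(),ray(c,(256,192))[1].round(2))
print(ctrl.state())
E
```

```text
s [950. 317. 970.] [-0.45 -0.23 -0.86]
t [ 374.   67. 1249.] [ 0.09 -0.02 -1.  ]
{'time_s': 0.1, 'qpos': array([1.08227847e+00, 1.04641200e-01, 9.65690913e-02, 1.56390943e+00,
       3.38510345e-05, 1.35310315e+00]), 'joint_vel': array([ 0.00024869, -0.00087578,  0.00215921, -0.00179276, -0.00036458,
       -0.0002688 ]), 'joint_efforts': array([ 6.89835651e-03, -5.58205676e+01,  5.04721534e+01,  1.30538642e-02,
       -2.16375065e-04,  1.77473940e-06]), 'ee_pos': array([160.35221528, 577.87301547, 230.61128195]), 'eef_rot': array([-4.24051857e-01, -3.11239567e+00,  1.72823626e-03]), 'contact_force': array([-0.28484809, -0.27357319,  0.06906698]), 'torque': array([-0.01869971,  0.00074328,  0.04721388]), 'gripper_force': 0.0, 'opening': 85.25122570763679}
```

View pics/t.png

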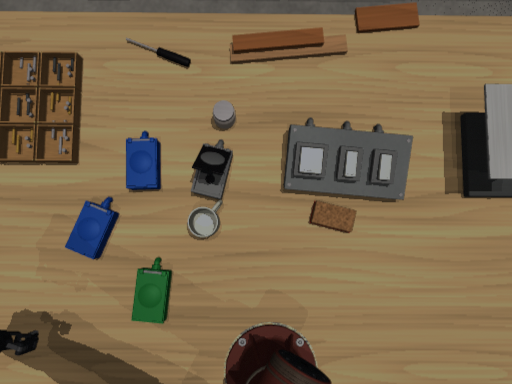

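View pics/s.png

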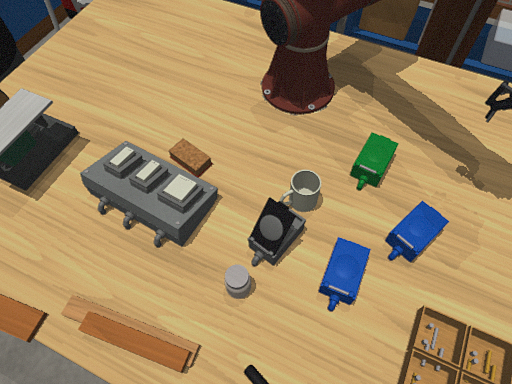

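The top view shows the grey switchbox with its open black flap at (211,170) and the desk rockers: main (311,159), extractor (349,163), lamp (384,166). The mug is at (204,221), the jar at (223,115) and the block at (333,216).

Could be taken for the switchbox: blue boxes at (143,163) and (92,230), and a green one at (152,292). I choose the grey/black one at (211,170). For the extractor, the narrow lamp rocker at (384,166) could be confused; I choose the middle one at (349,163).

```bash
python3 - <<'E'
from h import *
t=cv2.imread('pics/t.png');s=cv2.imread('pics/s.png')
T,S=load('t.png'),load('s.png')
def whites(im,x0,y0,x1,y1,th):
    g=im.min(2);m=np.zeros_like(g);m[y0:y1,x0:x1]=(g[y0:y1,x0:x1]>th)
    n,l,st,ce=cv2.connectedComponentsWithStats(m)
    r=[(ce[i],st[i,4]) for i in range(1,n) if st[i,4]>40];return sorted(r,key=lambda q:q[0][0])
a=whites(t,285,120,415,200,150);b=whites(s,80,135,220,245,150)
print([(p.round(1),n) for p,n in a]);print([(p.round(1),n) for p,n in b])
for (p,_),(q,_) in zip(a,b[::-1]): print(tri(T,p,S,q), onz(T,p,105).round(1))
A=cv2.resize(t[125:215,180:250],None,fx=5,fy=5,interpolation=cv2.INTER_CUBIC)
B=cv2.resize(s[185:275,235:310],None,fx=5,fy=5,interpolation=cv2.INTER_CUBIC)
cv2.imwrite('pics/crop.png',np.hstack([A,B]))
E
```

```text
[]
[(array([121.2, 155.6]), np.int32(177)), (array([147.1, 169.5]), np.int32(189)), (array([179.6, 186.6]), np.int32(450))]
```

View pics/crop.png

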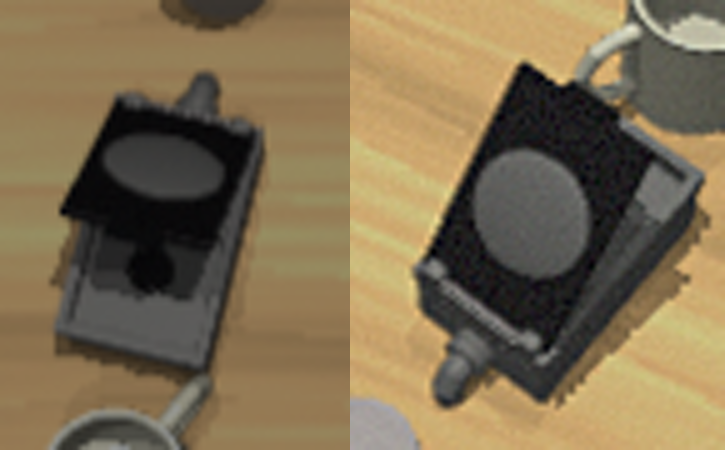

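The crop confirms it: grey box, black flap open about 0.8 rad, pad centre at top (212.4,158) and scene (270.8,227.2). The hinge is at the far end, and the mug handle sits just in front of the near right corner.

```bash
python3 - <<'E'
from h import *
t=cv2.imread('pics/t.png');s=cv2.imread('pics/s.png')
T,S=load('t.png'),load('s.png')
def whites(im,x0,y0,x1,y1):
    g=im.min(2);m=np.zeros_like(g);sub=np.ascontiguousarray(g[y0:y1,x0:x1]); th=130 if im is t else 150
    m[y0:y1,x0:x1]=sub>th
    n,l,st,ce=cv2.connectedComponentsWithStats(m)
    return sorted([(ce[i],st[i,4]) for i in range(1,n) if st[i,4]>40],key=lambda q:q[0][0])
a=whites(t,285,120,415,200);b=whites(s,80,135,220,245)
print(t[140:180,295:400].min(2).max(),[(p.round(1),n) for p,n in a])
for (p,_),(q,_) in zip(a,b[::-1]): print('rocker',tri(T,p,S,q), onz(T,p,108).round(1))
f=lambda X,Y:((X+.5)/5-.5+180,(Y+.5)/5-.5+125)
g=lambda X,Y:((X-350+.5)/5-.5+235,(Y+.5)/5-.5+185)
print('pad',tri(T,f(164,167),S,g(531,213)))
k1=tri(T,f(130,102),S,g(530,342));k2=tri(T,f(243,124),S,g(433,268));print('knobs',k1,k2,(k1[0]+k2[0])/2)
print('near corners',onz(T,f(58,332),58),onz(T,f(207,366),58),'scene right near',onz(S,g(700,178),58))
E
```

```text
151 [(array([311.2, 159.7]), np.int32(499)), (array([351. , 163.4]), np.int32(230)), (array([385.2, 166.7]), np.int32(232))]
rocker (array([ 564.9554819 , -102.52515887,  108.36801503]), np.float64(1.8828688774281492)) [ 565.5 -103.4  108. ]
rocker (array([ 556.21348385, -207.7608759 ,  108.81072202]), np.float64(0.6401268866218514)) [ 556.5 -208.2  108. ]
rocker (array([ 548.06212226, -297.70247525,  108.30389147]), np.float64(1.0541218826221597)) [ 548.4 -298.3  108. ]
pad (array([567.9316307 , 157.1376264 , 105.48890807]), np.float64(2.3541726119001605))
knobs (array([611.71995416, 178.74793176,  61.12779429]), np.float64(0.29716434523348073)) (array([598.73980076, 117.86542931,  64.98895316]), np.float64(2.926151799504637)) [605.22987746 148.30668053  63.05837373]
near corners [485.41817482 215.91636181  58.        ] [467.46512061 134.88367216  58.        ] scene right near [490.92554881 219.96779184  58.        ]
```

Rockers measure 108 mm high at 105.6 and 90.4 mm spacing, and the pin is about 62 mm high. Flap works out near 0.73 rad, so everything fits the given sizes. Next I move above the flap push point at about (561,157), with the fingers shut.

>>> jog_arm(deltas=[[[-498,-298,0],[0,0,0]],[[-498,-298,0],[0,0,0]],[[-498,-298,0],[0,0,0]],[[-498,-298,0],[0,0,0]],[[-498,-298,0],[0,0,0]],[[-498,-298,0],[0,0,0]],[[-498,-298,0],[0,0,0]],[[-498,-298,0],[0,0,0]],[[-498,-298,0],[0,0,0]],[[-498,-298,0],[0,0,0]],[[-498,-298,0],[0,0,0]],[[-498,-298,0],[0,0,0]],[[-498,-298,0],[0,0,0]],[[-498,-298,40],[0,0,0]],[[-498,-298,80],[0,0,0]],[[-498,-298,80],[0,0,0]]], grip=0)

```text
time_s: 2.1
ee_pos: [558.0, 158.6, 148.5]
eef_rot: [-0.421, -3.108, 0.001]
contact_force: [0.5, -0.2, 0.4]
opening: 0.3
gripper_force: 0.0
```

>>> jog_arm(deltas=[[[-3,0,10],[0,0,0]],[[-3,0,22],[0,0,0]],[[-3,0,34],[0,0,0]],[[-3,0,44],[0,0,0]],[[-3,0,54],[0,0,0]],[[-3,0,62],[0,0,0]],[[-3,0,69],[0,0,0]],[[-3,0,74],[0,0,0]],[[-3,0,77],[0,0,0]],[[-3,0,77],[0,0,0]]])

```text
time_s: 3.35
ee_pos: [563.5, 157.0, 74.2]
eef_rot: [-0.424, -3.113, -0.0]
contact_force: [-0.1, -1.0, -1.0]
opening: -0.5
gripper_force: 0.0
```

>>> jog_arm(deltas=[[[0,0,2],[0,0,0]],[[0,0,4],[0,0,0]],[[0,0,6],[0,0,0]],[[0,0,7.5],[0,0,0]],[[0,0,7.5],[0,0,0]],[[0,0,7.5],[0,0,0]]])

```text
time_s: 4.1
ee_pos: [563.6, 157.1, 67.4]
eef_rot: [0.424, 3.113, 0.0]
contact_force: [-2.9, 0.6, 4.8]
opening: 0.1
gripper_force: 2.7
```

>>> jog_arm(deltas=[[[0,0,1],[0,0,0]],[[0,0,2],[0,0,0]],[[0,0,2],[0,0,0]],[[0,0,2],[0,0,0]]])

```text
time_s: 4.6
ee_pos: [563.7, 157.1, 67.1]
eef_rot: [0.423, 3.112, 0.0]
contact_force: [-8.3, -1.1, 18.1]
opening: 0.0
gripper_force: 9.1
```

Stopped hard at 67 mm with 18 N, so the flap should be flat. Next I lift, move over the extractor's near end at (531,-206), and check the flap in the top view.

>>> jog_arm(deltas=[[[0,0,-45],[0,0,0]],[[0,0,-90],[0,0,0]],[[-66,-358,-90],[0,0,0]],[[-66,-358,-90],[0,0,0]],[[-66,-358,-90],[0,0,0]],[[-66,-358,-90],[0,0,0]],[[-66,-358,-90],[0,0,0]],[[-66,-358,-90],[0,0,0]],[[-66,-358,-90],[0,0,0]],[[-66,-358,-90],[0,0,0]],[[-66,-358,-90],[0,0,0]],[[-66,-358,-90],[0,0,0]]])

```text
time_s: 6.1
ee_pos: [531.6, -204.5, 154.9]
eef_rot: [0.422, 3.113, 0.0]
contact_force: [0.0, 0.3, -0.2]
opening: 0.2
gripper_force: 0.0
```

```bash
python3 - <<'E'
from h import *
print(ctrl.state()['ee_pos'])
snap('top','t2.png');snap('scene','s2.png');c=ctrl.camera('wrist')
t=cv2.imread('pics/t2.png')[100:240,180:420];s=cv2.imread('pics/s2.png')[100:300,60:320]
w=c['img'][:,:,::-1]
A=cv2.resize(t,(400,233));B=cv2.resize(s,(400,308));W=cv2.resize(w,(400,300))
o=np.zeros((560,800,3),np.uint8);o[:233,:400]=A;o[:308,400:]=B;o[240:540,:400]=W
cv2.imwrite('pics/c2.png',o)
E
```

```text
[ 531.63540476 -204.52601678  154.85628746]
```

View pics/c2.png

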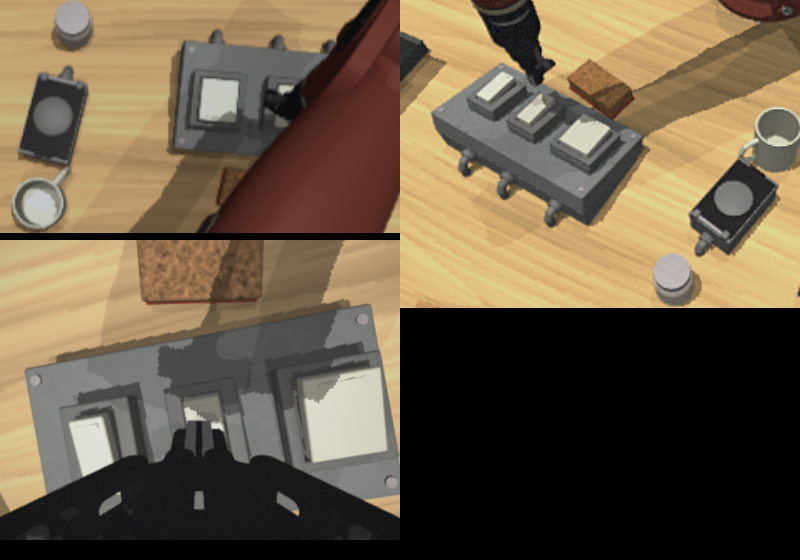

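The flap lies flat on its box, with the mug and jar undisturbed, and the fingertips stand over the middle rocker's near end (wrist panel, about (200,430)). Now I press down.

>>> jog_arm(deltas=[[[0,0,20],[0,0,0]],[[0,0,35],[0,0,0]],[[0,0,40],[0,0,0]],[[0,0,44],[0,0,0]],[[0,0,47],[0,0,0]],[[0,0,50],[0,0,0]],[[0,0,52],[0,0,0]],[[0,0,52],[0,0,0]]])

```text
time_s: 7.25
ee_pos: [530.9, -205.7, 105.6]
eef_rot: [-0.424, -3.113, 0.002]
contact_force: [-13.3, 5.7, 22.5]
opening: -0.0
gripper_force: 13.1
```

>>> jog_arm(deltas=[[[0,0,1],[0,0,0]],[[0,0,2],[0,0,0]],[[0,0,2],[0,0,0]],[[0,0,2],[0,0,0]]])

```text
time_s: 7.75
ee_pos: [531.0, -205.7, 105.2]
eef_rot: [0.424, 3.112, -0.002]
contact_force: [-19.0, 9.3, 34.7]
opening: 0.2
gripper_force: 19.9
```

>>> jog_arm(deltas=[[[0,0,-30],[0,0,0]],[[0,0,-50],[0,0,0]],[[20,104,-50],[0,0,0]],[[20,104,-50],[0,0,0]],[[20,104,-50],[0,0,0]],[[20,104,-50],[0,0,0]],[[20,104,-50],[0,0,0]]])

```text
time_s: 8.62
ee_pos: [540.0, -101.1, 150.8]
eef_rot: [0.426, 3.112, -0.0]
contact_force: [0.5, -0.2, 0.4]
opening: -0.1
gripper_force: 0.0
```

```bash
python3 - <<'E'
from h import *
print(ctrl.state()['ee_pos'])
snap('top','t3.png');snap('scene','s3.png');c=ctrl.camera('wrist')
t=cv2.imread('pics/t3.png')[110:215,270:420];s=cv2.imread('pics/s3.png')[130:250,70:230]
w=c['img'][:,:,::-1]
A=cv2.resize(t,(400,280));B=cv2.resize(s,(400,300));W=cv2.resize(w,(400,300));P=cv2.resize(cv2.imread('pics/s.png')[130:250,70:230],(400,300))
o=np.zeros((600,800,3),np.uint8);o[:280,:400]=A;o[:300,400:]=B;o[300:600,:400]=W;o[300:,400:]=P
cv2.imwrite('pics/c3.png',o)
E
```

```text
[ 539.95947714 -101.06861576  150.76763018]
```

View pics/c3.png

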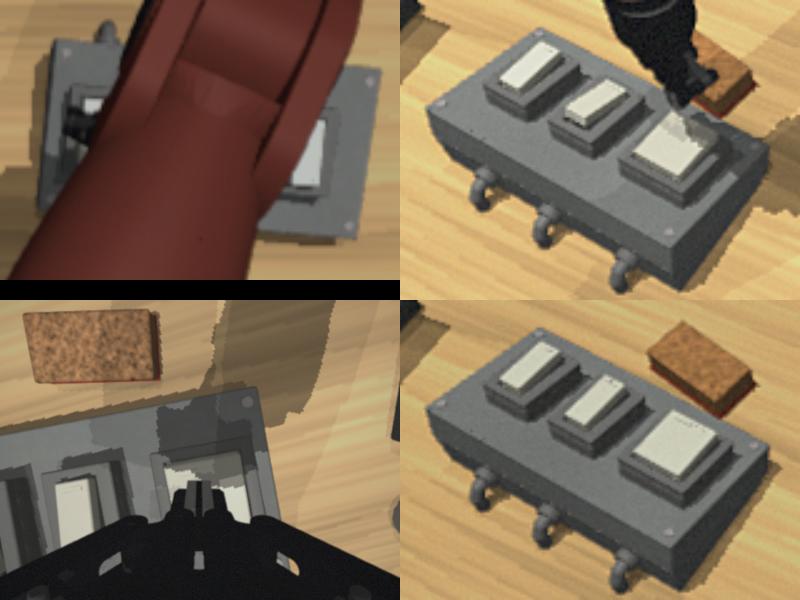

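Compared with the first view, the middle rocker's far end now stands proud, so it is off. The lamp rocker is unchanged and the fingertips are over the near end of the main. Now I press the main.

>>> jog_arm(deltas=[[[0,0,20],[0,0,0]],[[0,0,32],[0,0,0]],[[0,0,37],[0,0,0]],[[0,0,41],[0,0,0]],[[0,0,44],[0,0,0]],[[0,0,47],[0,0,0]],[[0,0,49],[0,0,0]],[[0,0,51],[0,0,0]],[[0,0,51],[0,0,0]],[[0,0,51],[0,0,0]]])

```text
time_s: 10.02
ee_pos: [539.7, -100.0, 104.8]
eef_rot: [0.423, 3.112, -0.002]
contact_force: [-23.1, 6.6, 40.7]
opening: 0.1
gripper_force: 23.7
```

Same stop height (104.8 mm against 105.2) with 40 N, so it has reached its stop. I lift clear and check all the joints.

>>> jog_arm(deltas=[[[0,0,-40],[0,0,0]],[[0,0,-90],[0,0,0]],[[60,150,-100],[0,0,0]],[[60,150,-100],[0,0,0]],[[60,150,-100],[0,0,0]],[[60,150,-100],[0,0,0]],[[60,150,-100],[0,0,0]],[[60,150,-100],[0,0,0]]])

```text
time_s: 11.02
ee_pos: [522.5, 59.6, 199.7]
eef_rot: [0.426, 3.112, -0.0]
contact_force: [0.1, -0.2, -0.1]
opening: 0.1
gripper_force: 0.0
```

```bash
python3 - <<'E'
from h import *
print(ctrl.state()['ee_pos'],ctrl.state()['contact_force'])
snap('scene','s4.png')
s=cv2.imread('pics/s4.png')
o=np.vstack([cv2.resize(s[130:250,70:230],(400,300)),cv2.resize(s[160:310,215:415],(400,300))])
cv2.imwrite('pics/c4.png',o)
E
```

```text
[522.45555275  59.62637833 199.72713925] [ 0.09595418 -0.208703   -0.12552391]
```

View pics/c4.png

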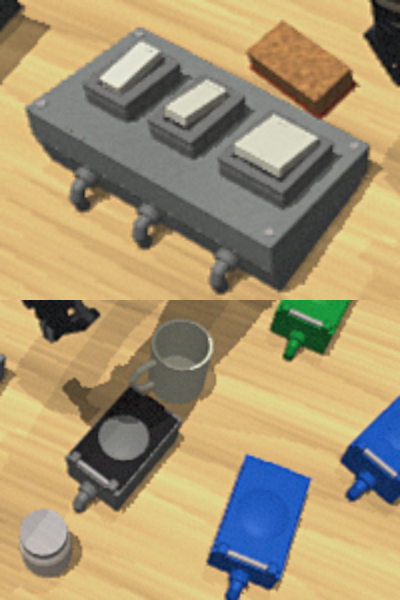

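The main (275,145) and extractor (195,100) now stand with their far ends proud, and the lamp (130,65) is unchanged. The flap is flat, and the mug, jar and block stand in place. I hand in.

```bash
python3 -c "
from bench import ctrl
print(ctrl.finish_job())"
```

```text
the job is handed in; nothing more can be done
None
```

The bench is shut down in the right order (flap shut, extractor off, main off) at about 11 s on the robot's clock; the lamp is still on, the mug, jar and block look undisturbed in the last picture, and the job is handed in with no verdict returned.

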